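# Find the hidden catch of the puzzle box

### The job

The flat top of the wooden puzzle box hides a catch: one of its six tiles is a flush push button that looks and stands exactly like the other five. Feel across the tiles until you find the one that gives, and push it all the way in so that the hidden drawer pops out of the front of the box; leave it pressed in and the drawer out. Nothing needs to be grasped: do not pick up or shift any of the things standing around the box.

Things in the scene. Friction and masses are not known exactly. Their poses are not given: they have to be found in the camera images.
- puzzle_box: Wooden box fixed to the table, 124 (x) x 176 (y) x 60 (z) mm. Origin: centre of its underside; x to its back, y left, z up; the drawer is in its -x side, facing the robot. Its flat top (z = 60 mm) has 6 identical light 46 mm square tiles with a diamond outline, all flush with the rim and 4 mm ribs. Tile centres: x = -26, 26; y = -52, 0, 52 mm. 5 are rigid; 1, different each time, is the catch.
- catch (a joint): How far the catch tile is pushed in, m: 0 flush with the panel, 0.006 fully in, straight down. It yields to about 3 N and stays where it is left (no spring).
- drawer (a joint): How far the hidden drawer stands out of the front of the box, m: 0 shut and flush, 0.024 out. It is geared to the catch and moves 4 mm for every 1 mm the catch is pushed in; it has no handle, its front is a dark panel 121 x 33 mm.
- pawn_ochre: ochre game pawn, 18x18x32 mm, standing beside the box; bystander. Origin: centre of its underside
- die_big: large green die with white pips, 22 mm; bystander. Origin: centre of its underside
- chips_red: banded stack of red and blue chips, 40 mm across, 20 mm high, behind the box; bystander. Origin: centre of its underside
- clerk_mug: blue and white mug, 78 mm across, 112 mm over the handle, 92 mm high, to the right of the box; bystander. Origin: on its underside, z up

How it is judged (in metres and radians):
On the way:
1. the catch tile is found and pushed in, which brings the drawer out (value of joint catch above 0.0045 m), for 0.2 s.
At the end, for the whole second after the job is handed in: The catch tile is at least 4.5 of its 6 mm in, the drawer stands at least 17 mm out and is at rest, and the pawn, die, chips and mug are within 15 mm of where they stood (value of joint catch above 0.0045 m and value of joint drawer between 0.017 and 0.026 m and velocity of joint drawer between -0.01 and 0.01 m/s and distance of each of pawn_ochre, die_big, chips_red, clerk_mug from where it was at the start of the episode below 0.015 m); the robot touches nothing.
It fails at once if the pawn is picked up or shifted by more than 15 mm (distance of pawn_ochre from where it was at the start of the episode above 0.015 m).
It fails at once if the die is picked up or shifted by more than 15 mm (distance of die_big from where it was at the start of the episode above 0.015 m).
It fails at once if the chip stack is picked up or shifted by more than 15 mm (distance of chips_red from where it was at the start of the episode above 0.015 m).
It fails at once if the mug is picked up or shifted by more than 15 mm (distance of clerk_mug from where it was at the start of the episode above 0.015 m).
It also fails if it takes over 58 s, if anything falls off the work surface, if the arm or the gripper's body presses on something with over 40 N, if the wrist force passes 120 N, or if a joint passes its speed limit or range.

### The arm

A 6-joint arm with a two-finger parallel gripper is mounted at the origin on a cart in front of the work surface, level with it; the furniture and walls round the work are solid. World frame = base frame: x ahead of the robot, y to its left, z up, the work surface at z = 0. Lengths are in mm, angles in rad, forces in N, time in s.
With the tool pointing down it reaches from about 350 to 725 mm from the base axis. Payload 6 kg.
Tool frame: the origin (TCP) lies at the very end of the fingers, on their centre line; the grasp point (between the pads) lies 19 mm behind it; z points along the fingers, y is the line along which they close (so a half turn about z gives the same grasp; the last joint's range is limited). The gripper opens to 85 mm and grips with 20 to 120 N. Pads are 22 mm wide; open, the fingers measure 114 mm over their backs; the gripper's body (76 mm by 85 mm) begins 54 mm behind the grasp point. The pads swing forward as they close: fully open they stand 13 mm farther back than shut.
Start: joints at [1.533, 0.04, 0.085, 0, -1.615, -0.334], TCP at [217.949, 558.992, 231.261] pointing down, gripper open.
Joint ranges: [-2.56, 2.56], [-1.29, 2.01], [-1.08, 1.49], [-3.29, 1.98], [-2.81, -0.18], [-2.99, 2.99]. Speed limits (rad/s): [2.57, 2.57, 3.01, 3.14, 3.14, 3.14].

### API

Orientations are given as a rotation vector (axis times angle).
In Python, from rig import robot gives the robot as it stands. Calls block until the motion is done:
- robot.move_pose(position, orientation): joint-space move of the TCP to a pose.
- robot.servo_line(position, rate=150, frame=None, until_force=None): straight line of the TCP; frame=None keeps the orientation; rate is the mean speed in mm/s. With until_force (N) it stops when the force on the tool has changed by that much, and returns True; else False.
- robot.move_j(angles): joint-space move.
- robot.move_gripper(opening): opening from 0.0 (shut) to 1.0 (fully open); the grip force is fixed at half the most; returns when the fingers have stopped.
- robot.dwell(seconds).
- robot.solve_ik(position, orientation): joint angles nearest the present ones, or None.
- robot.grab_frame(name): name is "scene" or "side" or "wrist"; returns the picture (400x640x3 uint8, red, green, blue); there is no depth.
- robot.camera_model(name): a dict with "camera_matrix" (3x3 intrinsics, pixels), "R" (3x3) and "t" (3): a world point X has camera coordinates R X + t; the wrist camera has in their place "T_tool_cam" (4x4, takes a point from camera to tool coordinates, whose origin is the TCP and whose axes are the flange's). Camera axes: x right, y down, z forward; pixel columns grow to the right and rows downward; lengths in mm; the calibration is good to about 2 mm. The wrist camera is an equidistant fisheye: a pixel r from the principal point sees the ray r / f radians off the axis. A picture is of the moment at which its call begins: read the wrist's pose just before it. camera_model takes no time and is no camera call.
A pose or a line that the arm cannot do raises robot.PlanningError and nothing moves.
- robot.sign_off(): hands the job in; it is judged then, once.
Readings, each from a call of its own:
- robot.current_clock(): time.
- robot.current_joint_positions(): joint angles.
- robot.current_dq(): joint speeds.
- robot.current_tau(): joint torques, N m.
- robot.current_ee_pos(): TCP position.
- robot.current_ee_rot(): TCP orientation.
- robot.current_contact_force(): force on the tool from outside, world axes, zero at the start.
- robot.current_ft_torque(): the same for the moment, N m.
- robot.current_width(): opening from 0.0 (shut) to 1.0 (fully open).
- robot.current_finger_force(): force on a finger pad.
Only numpy, scipy, OpenCV 4.12 (cv2) and the standard library are available. Lean on these libraries where they do the work, as an engineer would, in place of code of your own. Each camera call takes 0.05 s, during which the arm holds its last target. There are 200 camera calls.

## Working session

There is one attempt and no reset: what is moved stays moved. The work goes in short steps, each a Python script; the robot and the scene stay as the last script left them, time stands still between calls to the robot, and variables do not carry over. Pictures are saved under pics/ and viewed, at most 10 in all, crops included, and the job is handed in when it is done.

```bash
mkdir -p pics; python3 - <<'E'
from rig import robot
import cv2
for n in ["scene","side"]:
    cv2.imwrite(f"pics/{n}0.png",robot.grab_frame(n)[:,:,::-1])
    m=robot.camera_model(n);print(n,{k:(v.round(3).tolist() if hasattr(v,'round') else v) for k,v in m.items()})
print(robot.current_ee_pos(),robot.current_ee_rot(),robot.current_clock())
E
```

```text
scene {'camera_matrix': [[494.488, 0.0, 320.832], [0.0, 494.488, 193.187], [0.0, 0.0, 1.0]], 'R': [[-0.773, -0.634, -0.016], [-0.409, 0.518, -0.751], [0.484, -0.575, -0.66]], 't': [402.632, 294.507, 656.858]}
side {'camera_matrix': [[402.827, 0.0, 320.266], [0.0, 402.827, 205.378], [0.0, 0.0, 1.0]], 'R': [[0.998, 0.064, 0.0], [0.041, -0.64, -0.767], [-0.049, 0.766, -0.641]], 't': [-585.522, -9.003, 934.443]}
[217.78100894 558.76173461 230.36685058] [ 3.08590680e+00 -5.80290763e-01 -3.01071444e-04] 0.1
```

View pics/scene0.png

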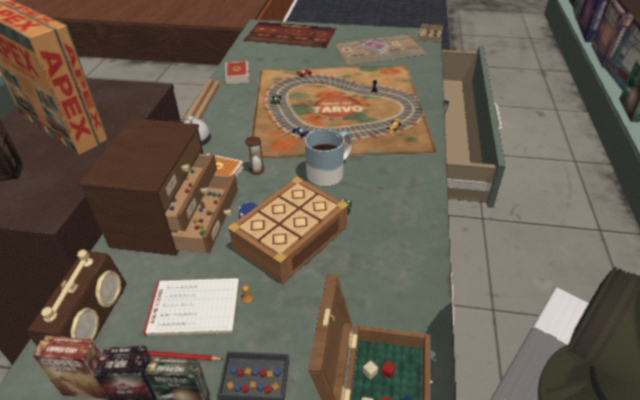

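View pics/side0.png

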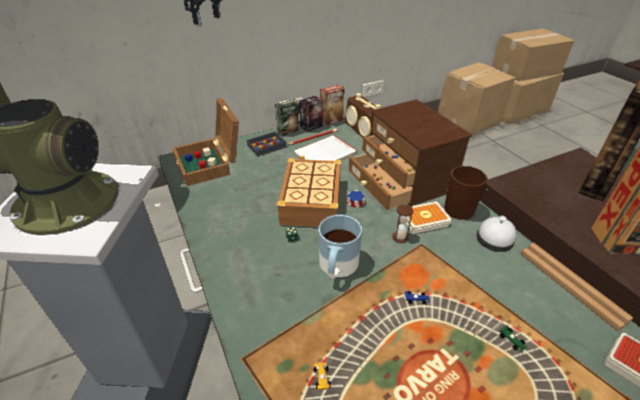

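The scene picture shows the box top with corners at about (297,179), (350,205), (281,267) and (230,228). In the side picture they are at about (289,160), (341,162), (334,208) and (280,205). I'll enlarge both for a pose fit.

```bash
python3 - <<'E'
import cv2,numpy as np
a=cv2.imread("pics/scene0.png")[165:290,220:360]; b=cv2.imread("pics/side0.png")[145:245,265:365]
a=cv2.resize(a,(560,500),interpolation=cv2.INTER_CUBIC)[:, :440]
a=cv2.resize(cv2.imread("pics/scene0.png")[170:290,222:358],(408,360),interpolation=cv2.INTER_CUBIC)
b=cv2.resize(cv2.imread("pics/side0.png")[145:235,267:357],(360,360),interpolation=cv2.INTER_CUBIC)
cv2.imwrite("pics/crops.png",np.hstack([a,b]))
E
```

```text
(no output)
```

View pics/crops.png

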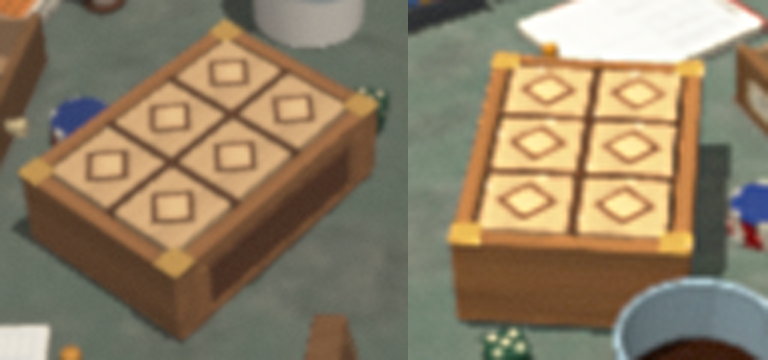

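The crop shows all six diamonds clearly in both views, and the dark drawer front is on the robot's side. I'll fit the pose from those diamond centres.

```bash
python3 - <<'E'
from rig import robot
import numpy as np
from scipy.optimize import least_squares
from scipy.spatial.transform import Rotation as Ro
T=[(-26,52),(-26,0),(-26,-52),(26,52),(26,0),(26,-52)]
sc=np.array([(172,208),(235,156),(293,109),(107,165),(169,117),(229,72)])/3+[222,170]
si=np.array([(143,90),(132,143),(118,200),(229,92),(223,146),(216,205)])/4.+[267,145]
def world(p):
    c,s=np.cos(p[2]),np.sin(p[2]); return np.array([[p[0]+c*x-s*y,p[1]+s*x+c*y,60] for x,y in T])
def res(p,per=False):
    r=[]
    for n,o in (("scene",sc),("side",si)):
        m=robot.camera_model(n); X=world(p)@m["R"].T+m["t"]; u=X@m["camera_matrix"].T; r.append(u[:,:2]/u[:,2:]-o)
    return np.concatenate(r).ravel()
f=least_squares(res,[500,0,0]); print(f.x,np.abs(f.fun).max(),f.fun.reshape(-1,2).round(1).tolist())
print(world(f.x).round(1).tolist())
np.save("tiles.npy",world(f.x)); np.save("yaw.npy",f.x[2])
# table points of bystanders (scene pixel, approx height)
m=robot.camera_model("scene")
for n,(u,v),z in (("mug",(325,160),46),("pawn",(246,293),15),("chips",(246,209),15),("die",(347,206),11)):
    d=m["R"].T@np.linalg.solve(m["camera_matrix"],[u,v,1]); c=-m["R"].T@m["t"]; print(n,(c+d*(z-c[2])/d[2]).round())
yaw=f.x[2]
for k in (0,np.pi/2,-np.pi/2,np.pi):
    o=(Ro.from_euler('z',yaw+k)*Ro.from_rotvec([np.pi,0,0])).as_rotvec()
    for t in world(f.x): 
        q=robot.solve_ik([t[0],t[1],75],o); print(k, None if q is None else np.round(q,2).tolist())
E
```

```text
[ 5.62634555e+02  3.59079587e+01 -1.57961758e-02] 1.1852074909622843 [[-0.3, -1.1], [-0.5, -0.6], [-0.4, -0.8], [-0.4, -0.7], [-0.2, -0.6], [-0.6, -0.5], [-1.2, -0.6], [-1.1, -0.6], [-0.6, -0.4], [-0.4, -0.1], [-0.6, -0.2], [-0.7, -0.4]]
[[537.5, 88.3, 60.0], [536.6, 36.3, 60.0], [535.8, -15.7, 60.0], [589.5, 87.5, 60.0], [588.6, 35.5, 60.0], [587.8, -16.5, 60.0]]
mug [ 624. -140.   46.]
pawn [528. 181.  15.]
chips [671.  42.  15.]
die [527. -88.  11.]
0 [0.53, -0.07, -0.31, 0.0, -1.33, 1.02]
0 [0.44, -0.09, -0.33, 0.0, -1.33, 1.11]
0 [0.35, -0.09, -0.33, 0.0, -1.33, 1.21]
0 [0.48, 0.07, -0.17, 0.0, -1.33, 1.07]
0 [0.4, 0.05, -0.19, 0.0, -1.33, 1.16]
0 [0.31, 0.05, -0.19, 0.0, -1.33, 1.24]
1.5707963267948966 [0.53, -0.07, -0.31, 0.0, -1.33, 2.59]
1.5707963267948966 [0.44, -0.09, -0.33, 0.0, -1.33, 2.68]
1.5707963267948966 [0.35, -0.09, -0.33, 0.0, -1.33, 2.78]
1.5707963267948966 [0.48, 0.07, -0.17, 0.0, -1.33, 2.64]
1.5707963267948966 [0.4, 0.05, -0.19, 0.0, -1.33, 2.73]
1.5707963267948966 [0.31, 0.05, -0.19, 0.0, -1.33, 2.81]
-1.5707963267948966 [0.53, -0.07, -0.31, 0.0, -1.33, -0.55]
-1.5707963267948966 [0.44, -0.09, -0.33, 0.0, -1.33, -0.46]
-1.5707963267948966 [0.35, -0.09, -0.33, 0.0, -1.33, -0.36]
-1.5707963267948966 [0.48, 0.07, -0.17, 0.0, -1.33, -0.5]
-1.5707963267948966 [0.4, 0.05, -0.19, 0.0, -1.33, -0.42]
-1.5707963267948966 [0.31, 0.05, -0.19, 0.0, -1.33, -0.33]
3.141592653589793 [0.53, -0.07, -0.31, 0.0, -1.33, -2.12]
3.141592653589793 [0.44, -0.09, -0.33, 0.0, -1.33, -2.03]
3.141592653589793 [0.35, -0.09, -0.33, 0.0, -1.33, -1.93]
3.141592653589793 [0.48, 0.07, -0.17, 0.0, -1.33, -2.07]
3.141592653589793 [0.4, 0.05, -0.19, 0.0, -1.33, -1.99]
3.141592653589793 [0.31, 0.05, -0.19, 0.0, -1.33, -1.9]
```

The fit is good: residuals are about 1 px, and the box lies within reach. Next I'll go above it with the gripper shut and probe tile by tile, stopping at the one that gives.

```bash
python3 - <<'E'
from rig import robot
import numpy as np,cv2
from scipy.spatial.transform import Rotation as Ro
t=np.load("tiles.npy"); yaw=float(np.load("yaw.npy"))
o=(Ro.from_euler('z',yaw-np.pi/2)*Ro.from_rotvec([np.pi,0,0])).as_rotvec()
robot.move_pose([*t[0,:2],200],o); robot.move_gripper(0.0)
print(robot.current_clock(),robot.current_ee_pos().round(1))
robot.servo_line([*t[0,:2],72],rate=100)
for i in (0,1,2,5,4,3):
    robot.servo_line([*t[i,:2],68],rate=100)
    hit=robot.servo_line([*t[i,:2],51],rate=15,until_force=10)
    p=robot.current_ee_pos(); print(i,hit,p.round(1),robot.current_contact_force().round(1),round(robot.current_clock(),1))
    if p[2]<57: break
    robot.servo_line([*t[i,:2],68],rate=60)
cv2.imwrite("pics/scene1.png",robot.grab_frame("scene")[:,:,::-1])
E
```

```text
2.9167 [537.5  88.3 200. ]
0 True [537.5  88.3  60.2] [-1.3  0.5  3.3] 5.3
1 True [536.6  36.4  60.2] [-0.4  1.2  4.2] 6.9
2 True [535.8 -15.6  60.2] [-1.9  0.9  2.8] 8.5
5 True [588.  -16.6  54.2] [-0.3  0.6  3.7] 10.3
```

Tiles 0, 1 and 2 stopped at 60.2 mm, and tile 5 went down to 54.2 mm, so it is the catch and is fully in. I'll retreat straight up and check.

```bash
python3 - <<'E'
from rig import robot
import cv2,numpy as np
p=robot.current_ee_pos()
robot.servo_line([p[0],p[1],200],rate=80)
robot.move_j([1.3,0.04,0.085,0,-1.615,-0.334]); robot.dwell(0.3)
a=cv2.resize(robot.grab_frame("scene")[130:310,200:380,::-1],(390,390)); b=cv2.resize(robot.grab_frame("side")[130:280,250:400,::-1],(390,390))
cv2.imwrite("pics/after.png",np.hstack([a,b])); print(robot.current_clock(),robot.current_contact_force().round(1))
E
```

```text
14.8167 [0.5 0.8 0.3]
```

View pics/after.png

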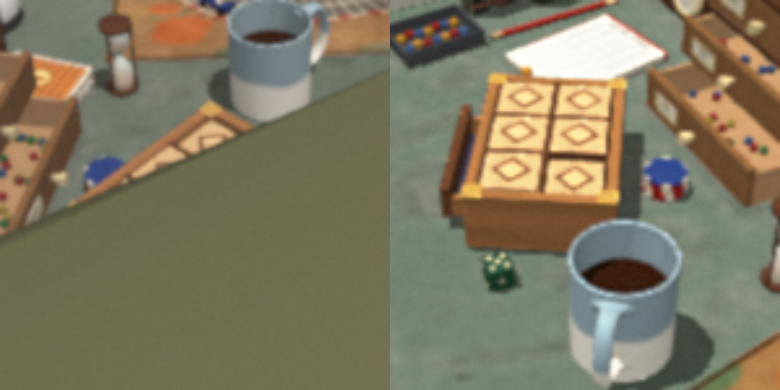

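The side view shows the drawer standing out at the front (crop about (455,160)), the back-right tile sunk (about (577,178)), and the die, chips and mug where they were. The arm touches nothing.

```bash
python3 -c "
from rig import robot
print(robot.sign_off())"
```

```text
the job is handed in; nothing more can be done
None
```

The catch was the back-right tile (x = +26, y = -52 mm): it is pushed in about 6 mm, the drawer is out, the die, chips and mug look unmoved (the pawn was out of view in the last picture), and the job is handed in; no verdict was returned.

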